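# Wedge the filter cassette home and open the air cleaner's damper to its set mark

### The arm

A 6-joint arm with a two-finger parallel gripper is mounted at the origin on the work surface; the furniture and walls round the work are solid. World frame = base frame: x ahead of the robot, y to its left, z up, the work surface at z = 0. Lengths are in mm, angles in rad, forces in N, time in s.
With the tool pointing down it reaches from about 275 to 1000 mm from the base axis. Payload 8.4 kg.
Tool frame: the origin (TCP) lies between the finger pads; the fingertips stand 22 mm ahead of it and the grasp point (between the pads) lies 3 mm ahead of it (r.nose_length is the z of the fingertips in the tool frame, in mm); z points along the fingers, y is the line along which they close (so a half turn about z gives the same grasp; the last joint's range is limited). The gripper opens to 85 mm and grips with 20 to 120 N. Pads are 22 mm wide; open, the fingers measure 114 mm over their backs; the gripper's body (76 mm by 85 mm) begins 54 mm behind the grasp point. The pads swing forward as they close: fully open they stand 13 mm farther back than shut.
Start: joints at [-1.107, 0.353, 1.633, -0, 1.155, -0.002], TCP at [280.71, -558.417, 253.281] pointing down, gripper open.
Joint ranges: [-2.63, 2.63], [-0.92, 2.1], [0.06, 2.66], [-1.3, 4.44], [0, 2.69], [-3.02, 3.02]. Speed limits (rad/s): [2.22, 2.22, 2.79, 3.14, 3.14, 3.14].

### API

Orientations are given as [roll, pitch, yaw] about the fixed x, y, z axes, in that order (R = Rz(yaw) Ry(pitch) Rx(roll)).
In Python, from rig import r, cams gives the robot as it stands (r), with the cameras (cams).
- The arm moves only by the shell command python3 steer.py 'ROWS' [FORCE]. ROWS is rows parted by semicolons, their numbers by spaces, 1 to 5 of them, each of 7 numbers: a rotation vector rx, ry, rz in rad, then dx, dy, dz in mm, then the opening from 0.0 (shut) to 1.0 (fully open); each row shifts and turns the commanded pose from where the row before left it, along the tool's axes as they then stand; what a row does not reach is not made up. A row lasts 1/12 s, in which the tool goes at most 41.7 mm and 0.125 rad, less where a joint would pass 70% of its speed; a pose out of reach is approached as far as the arm can. The fingers move at their own pace and stop on an object; FORCE is the grip in N (left out, the last holds). Time passes only in rows, so rows that do not move let the fingers close. It prints the time, the measured TCP pose, the force, the opening and the grip force at its end.
- r.sense(): the state, without advancing time (a new reading comes with each control period).
- cams.grab_frame(name): name is "scene" or "top" or "wrist"; returns the picture (400x640x3 uint8, red, green, blue); there is no depth.
- cams.camera_params(name): a dict with "fx", "fy", "cx", "cy" (pixels), "dist_coeffs" ([k1, k2, p1, p2, k3] as OpenCV has them; the pictures are not rectified), "rvec" (rotation vector, rad) and "tvec" (3), from world to camera coordinates, as OpenCV has them. Camera axes: x right, y down, z forward; pixel columns grow to the right and rows downward; lengths in mm; the calibration is good to about 2 mm. A picture is of the moment at which its call begins: read the wrist's pose just before it. camera_params takes no time and is no camera call; for the wrist camera it gives the pose at the moment of the call.
- r.sign_off(): hands the job in; it is judged then, once.
The state is a dict: "clock": time; "qpos": joint angles; "qvel": joint speeds; "joint_efforts": joint torques, N m; "eef_pos": TCP position; "tcp_rot": TCP orientation; "contact_force": force on the tool from outside, world axes, zero at the start; "wrist_torque": the same for the moment, N m; "opening": opening from 0.0 (shut) to 1.0 (fully open); "grasp_force": force on a finger pad.
Only numpy, scipy, OpenCV 4.12 (cv2) and the standard library are available. Lean on these libraries where they do the work, as an engineer would, in place of code of your own. Each camera call takes 0.05 s, during which the arm holds its last target. There are 200 camera calls.

### The job

Get the desk air cleaner ready to run. First push the filter cassette fully home along its tapered dovetail ways until it wedges tight, with the damper still shut so that no unfiltered air is drawn in. Then turn the blue damper lever until it stands over the middle of the red set mark, leaving the mark and the other things on the desk where they are.

Things in the scene. Friction and masses are not known exactly. Their poses are not given: they have to be found in the camera images.
- air_cleaner: Desk air cleaner, fixed: white housing 170 (x) x 150 (y) mm, deck 82 mm high with two 20 mm high aluminium dovetail ways on it. Origin: centre of the underside, on the desk; x from the front (x = -85) to the back, y left, z up. A grey intake tube, 60 mm diameter, axis 52 mm up, leaves the +y side and ends in a bell mouth at y = 230, top 94 mm up. The damper spindle stands on it at x = 0, y = 140.
- filter_cassette: Loose dark grey cassette with a dovetail taper, 0.28 kg, 146 mm long (x), about 105 mm wide, 20 mm thick; front lip 96 mm wide (y), 12 thick, 35 high. Origin: underside, 75 mm behind the lip's front face; axes as the air cleaner's. Starts drawn out 25 to 45 mm to the front (-x), with side play; the ways hold it down. A firm push along +x of 12 to 20 N wedges it; it stays when let go.
- home_point (a point): Point on the air cleaner's deck, 82 mm up, at x = -10, y = 0 mm of its frame (same axes). The tapers first touch when the cassette's origin is here; a firm push then wedges it about 0.5 mm deeper (+x). Home means here or deeper.
- cassette_front (a point): Middle of the front face of the cassette's lip, 18 mm above the cassette's underside: the place to push.
- damper_lever (a joint): Damper opening, rad: 0 shut, lever pointing to the air cleaner's front (-x); 1.571 fully open, lever pointing along the tube (+y); opens clockwise seen from above. At value q it points along (-cos q, sin q) in the air cleaner's x, y. Starts at 0 to 0.2. Friction about 0.15 N m; it stays where it is left.
- lever_tip (a point): Outer end of the lever, 110 mm from the spindle axis, 112 mm above the desk; the point's -x axis points outward along the lever. Its blue sleeve reaches from 58 to 110 mm from the axis, is 18 mm wide and spans heights 103 to 121 mm.
- spindle (a point): Point on the spindle's upright axis, 112 mm above the desk. Round it, on the front left, a white quadrant plate of radius 63 mm, top 97 mm up, with ticks every 15 degrees.
- set_mark (a joint): Where the red set mark is clamped on the quadrant plate, measured like the lever's value (0.55 to 1.2). It turns stiffly when pushed: leave it alone.
- set_mark_point (a point): Top of the red set mark on its white centre line, 61.5 mm from the spindle axis, 100 mm above the desk; the point's -x axis points outward. The mark is a red clip, 16 mm long radially and 22 mm wide, on the plate's rim; the lever passes 3 mm above it.
- stapler: Red stapler, 155 mm long, 48 mm high, lying on the desk to the right of the air cleaner. Bystander.
- clip_tin: Round green and white clip tin, 69 mm across, 27 mm high, on the desk in front of the intake tube. Bystander.
- mouse: Black computer mouse, 108 x 61 x 33 mm, at the front left. Bystander.
- reading_glasses: Open reading glasses, 138 x 137 x 43 mm, at the front right. Bystander.
- calculator: Desk calculator, 122 x 74 x 13 mm, on the right. Bystander.

How it is judged:
By the outcome, as a careful person would: the job done as asked, in the order asked, and still so for the second after the job is handed in, with the robot touching nothing.
It also fails if it takes over 51 s, if anything falls off the work surface, if the arm or the gripper's body presses on something with over 40 N, if the wrist force passes 120 N, or if a joint passes its speed limit or range.

## Working session

There is one attempt and no reset: what is moved stays moved. The work goes in short steps, Python scripts to look and compute and a shell command to move; the robot and the scene stay as the last step left them, time stands still between calls to the robot, and variables do not carry over. Pictures are saved under pics/ and viewed, at most 12 in all, crops included, and the job is handed in when it is done.

```bash
ls; mkdir -p pics; python3 - <<'E'
from rig import r, cams
import cv2,numpy as np
for n in("scene","top"):
    cv2.imwrite(f"pics/{n}0.png",cams.grab_frame(n)[:,:,::-1]); p=cams.camera_params(n); print({k:np.round(v,3).tolist() for k,v in p.items()})
print(r.sense())
E
```

```text
pics
rig.py
steer.py
{'fx': 377.186, 'fy': 377.186, 'cx': 318.014, 'cy': 201.484, 'dist_coeffs': [0.022, 0.0, 0.0, 0.0, 0.0], 'rvec': [2.042, -0.778, 0.42], 'tvec': [-433.903, 190.194, 854.704]}
{'fx': 490.245, 'fy': 490.245, 'cx': 326.789, 'cy': 192.067, 'dist_coeffs': [-0.13, 0.0, 0.0, 0.0, 0.0], 'rvec': [2.138, -2.161, 0.148], 'tvec': [-127.096, 480.153, 1364.348]}
{'clock': 0.1, 'qpos': array([-1.10738442e+00,  3.53584332e-01,  1.63401498e+00, -1.06600756e-05,
        1.15518708e+00, -2.37099183e-03]), 'qvel': array([ 0.00143353,  0.00033429, -0.00148094, -0.00052983,  0.00179078,
       -0.00085145]), 'joint_efforts': array([-4.41220764e-04, -6.06356764e+01, -3.42820609e+01, -5.11569411e-06,
        4.03945087e-03,  4.97504152e-05]), 'eef_pos': array([ 280.54935739, -558.08081268,  252.6524979 ]), 'tcp_rot': array([-3.14039890e+00,  6.91708729e-06,  4.65787214e-01]), 'contact_force': array([-0.12400919, -0.27095976, -1.34621313]), 'wrist_torque': array([-0.02516475,  0.0472943 , -0.04304214]), 'grasp_force': 0.0, 'opening': 1.0038667774925822}
```

View pics/scene0.png

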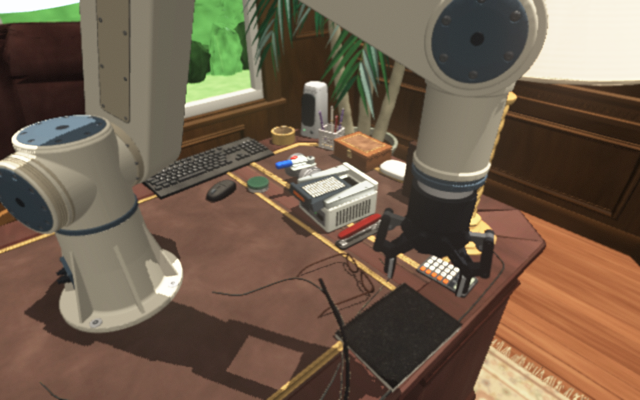

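View pics/top0.png

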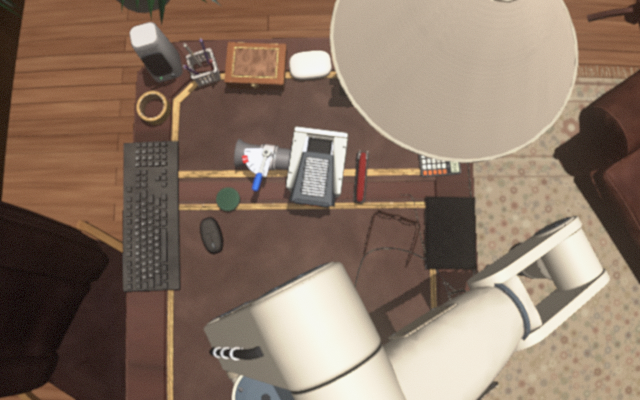

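The top view shows the cleaner at about (318,165), the blue lever at (257,182) and the tin at (228,200). The scene view shows the cleaner at (340,195). I'll get a coarse location first, then move the wrist camera over it.

```bash
cat > h.py <<'E'
from rig import r, cams
import cv2,numpy as np
from scipy.spatial.transform import Rotation as Ro
def ray(p,uv):
    K=np.array([[p["fx"],0,p["cx"]],[0,p["fy"],p["cy"]],[0,0,1]])
    u=cv2.undistortPoints(np.array(uv,float).reshape(-1,1,2),K,np.array(p["dist_coeffs"]))[:,0]
    R=cv2.Rodrigues(np.array(p["rvec"],float))[0]
    return -R.T@np.array(p["tvec"],float), np.c_[u,np.ones(len(u))]@R
def plane(p,uv,z):
    c,d=ray(p,uv); return c+d*((z-c[2])/d[:,2])[:,None]
def proj(p,X):
    K=np.array([[p["fx"],0,p["cx"]],[0,p["fy"],p["cy"]],[0,0,1]])
    return cv2.projectPoints(np.array(X,float).reshape(-1,1,3),np.array(p["rvec"]),np.array(p["tvec"]),K,np.array(p["dist_coeffs"]))[0][:,0]
def tool():
    s=r.sense(); return s, Ro.from_euler("xyz",s["tcp_rot"])
def to(target,rpy=None):
    """shift in tool axes to target (mm) and rotvec in tool axes to rpy"""
    s,R=tool(); d=R.inv().apply(np.array(target)-s["eef_pos"])
    w=(R.inv()*Ro.from_euler("xyz",rpy)).as_rotvec() if rpy is not None else 0
    return np.round(d,1),np.round(w,3)
E
python3 - <<'E'
from h import *
p=cams.camera_params("top")
print(plane(p,[[295,129],[348,133],[287,191],[318,165]],102).round(), plane(p,[[257,182]],112).round())
print("rh",plane(p,[[361,175]],48).round(),plane(p,[[228,200]],27).round())
s,R=tool(); w=cams.camera_params("wrist"); c,d=ray(w,[[320,200]]); print(c,d,w["fx"],R.as_matrix().round(2), ray(w,[[0,200]])[1])
im=cv2.imread("pics/top0.png")[100:230,200:400]; cv2.imwrite("pics/c1.png",cv2.resize(im,None,fx=4,fy=4,interpolation=cv2.INTER_CUBIC))
E
```

```text
[[ 646.  -46.  102.]
 [ 633. -193.  102.]
 [ 473.  -24.  102.]
 [ 544. -109.  102.]] [[497.  56. 112.]]
rh [[ 524. -230.   48.]] [[460. 152.  27.]]
[ 346.65352849 -524.24254633  373.08886077] [[-0.25948948 -0.12749358 -0.95730611]] 288.53803437931845 [[ 0.89  0.45 -0.  ]
 [ 0.45 -0.89  0.  ]
 [-0.   -0.   -1.  ]] [[-0.78984079  0.92742793 -0.95386492]]
```

View pics/c1.png

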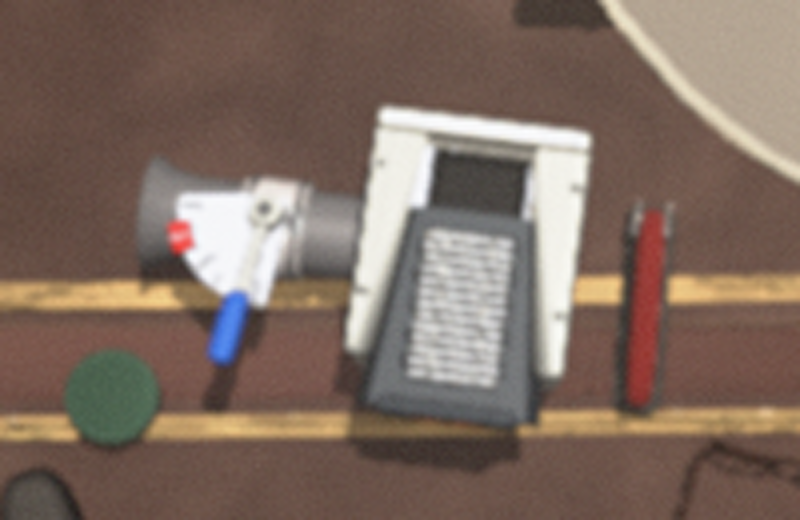

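The crop shows the cleaner yawed by about -0.1 rad, the cassette drawn out, the lever pivot at crop (265,207) with its blue tip at (222,360), and the red mark at (180,237). Next I move to a wrist viewing pose.

```bash
python3 steer.py '0 0 0 30 -23 -7 1; 0 0 0 30 -23 -7 1; 0 0 0 30 -23 -7 1; 0 0 0 30 -23 -7 1; 0 0 0 30 -23 -7 1' && python3 steer.py '0 0 0 31 -23 -6 0; 0 0 0 31 -23 -6 0; 0 0 0 31 -23 -6 0; 0 0 0 31 -23 -6 0; 0 0 0 31 -23 -6 0' && python3 steer.py '0 0 0 31 -22 -4 0; 0 0 0 31 -22 -4 0; 0 0 0 31 -22 -4 0; 0 0 0 31 -22 -4 0; 0 0 0 31 -22 -4 0' && python3 steer.py '0 0 .112 0 0 0 0;0 0 .112 0 0 0 0;0 0 .112 0 0 0 0;0 0 .112 0 0 0 0;0 0 .112 0 0 0 0' && python3 steer.py '0 0 0 0 0 0 0;0 0 0 0 0 0 0;0 0 0 0 0 0 0'
cat > snap.py <<'E'
from h import *
import sys,pickle
p=cams.camera_params("wrist"); im=cams.grab_frame("wrist")[:,:,::-1].copy()
cv2.imwrite(f"pics/{sys.argv[1]}.png",im); pickle.dump((p,im),open(f"pics/{sys.argv[1]}.pkl","wb"))
E
python3 snap.py w1
```

```text
clock: 0.52
eef_pos: [363.2, -386.6, 288.2]
tcp_rot: [-3.141, 0.0, 0.465]
contact_force: [0.4, -0.6, 0.2]
opening: 1.0
grasp_force: 0.0
clock: 0.93
eef_pos: [450.2, -214.0, 318.5]
tcp_rot: [-3.141, 0.0, 0.466]
contact_force: [1.3, -0.2, -0.8]
opening: 0.302
grasp_force: 0.0
clock: 1.35
eef_pos: [539.3, -46.1, 338.3]
tcp_rot: [-3.141, 0.0, 0.466]
contact_force: [0.4, -1.8, -0.3]
opening: -0.0
grasp_force: 0.0
clock: 1.77
eef_pos: [538.8, -47.8, 337.9]
tcp_rot: [3.142, 0.001, -0.099]
contact_force: [-1.3, -0.8, -0.3]
opening: 0.003
grasp_force: 0.0
clock: 2.02
eef_pos: [538.9, -48.1, 338.1]
tcp_rot: [-3.142, 0.0, -0.091]
contact_force: [0.0, -0.0, 0.1]
opening: -0.004
grasp_force: 0.0
```

View pics/w1.png

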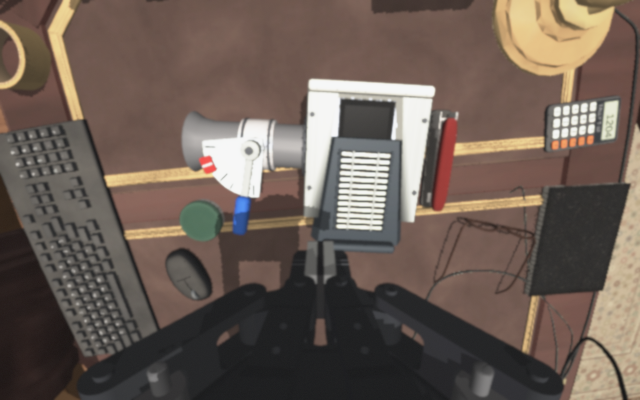

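The wrist view shows the spindle at (250,150), red mark at (208,164), blue sleeve at (241,215), and the cassette lip front near y=245. I'll zoom in for detail.

```bash
python3 - <<'E'
from h import *
im=cv2.imread("pics/w1.png")[68:262,190:450]; cv2.imwrite("pics/c2.png",cv2.resize(im,None,fx=3,fy=3,interpolation=cv2.INTER_CUBIC))
E
```

```text
(no output)
```

View pics/c2.png

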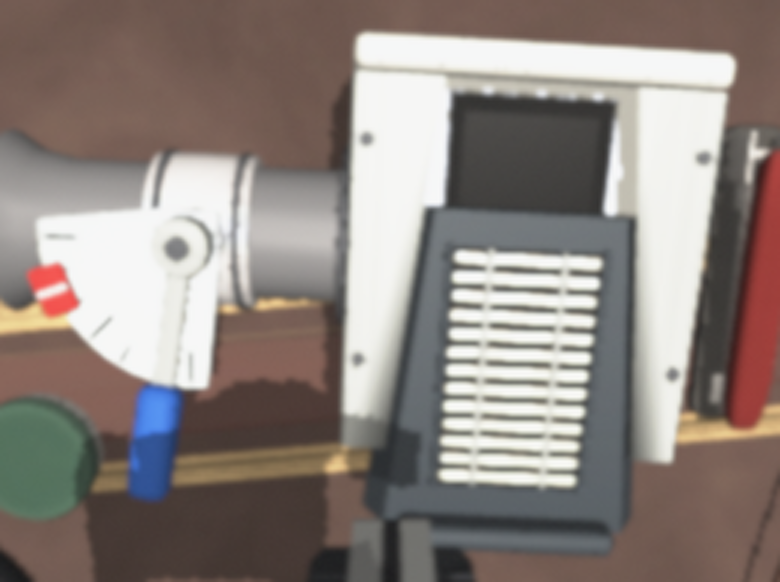

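The crop shows the four screws on the ways, the lip strip at crop y 520–550, the mark's white line at (50,291) and the spindle screw at (177,248).

```bash
python3 - <<'E'
from h import *
import pickle
p,im=pickle.load(open("pics/w1.pkl","rb"))
f=lambda l:np.array(l)/3+[190-1/3,68-1/3]
S=plane(p,f([[366,139],[358,359],[703,158],[672,374]]),102); print("screws",S.round(1))
E=plane(p,f([[355,70],[342,445],[727,88],[672,462]]),102); print("edges",E.round(1), np.linalg.norm(E[0]-E[2]),np.linalg.norm(E[1]-E[3]))
for a in(S,E):
    b=(a[0]+a[2])/2; c=(a[1]+a[3])/2; d=b-c; print("centre",((b+c)/2).round(1),"yaw",np.arctan2(d[1],d[0]), np.arctan2(*(a[0]-a[2])[:2]*[-1,1]),np.arctan2(*(a[1]-a[3])[:2]*[-1,1]))
print("lip z117",plane(p,f([[375,550],[610,552],[620,525],[372,515]]),117).round(1))
hsv=cv2.cvtColor(im,cv2.COLOR_BGR2HSV)
def mask(lo,hi,x0,x1):
    m=cv2.inRange(hsv,lo,hi); m[:,:x0]=0; m[:,x1:]=0
    n,l,st,c=cv2.connectedComponentsWithStats(m); i=1+np.argmax(st[1:,4]); return np.argwhere(l==i)[:,::-1],c[i],st[i]
B,bc,bs=mask((105,120,60),(125,255,255),200,270); print("blue",bc,bs)
Rr,rc,rs=mask((0,120,120),(8,255,255),190,225); print("red",rc,rs)
sp=plane(p,f([[177,248]]),115)[0]; print("spindle z115",sp, "z122",plane(p,f([[177,248]]),122)[0])
bw=plane(p,[bc],118)[0]; rw=plane(p,[rc],100)[0]; wl=plane(p,f([[50,291]]),100)[0]
print(bw,rw,wl, "radii",np.linalg.norm((bw-sp)[:2]),np.linalg.norm((rw-sp)[:2]))
yaw=-.09
for n,v in(("lever",bw-sp),("mark",rw-sp),("line",wl-sp)): 
    print(n, np.pi-np.arctan2(v[1],v[0])+yaw)
E
```

```text
screws [[ 612.1  -44.   102. ]
 [ 523.   -31.8  102. ]
 [ 593.3 -177.5  102. ]
 [ 504.4 -165.2  102. ]]
edges [[ 638.2  -42.3  102. ]
 [ 485.   -20.9  102. ]
 [ 619.2 -186.8  102. ]
 [ 463.9 -165.4  102. ]] 145.75351672861547 146.03855696653602
centre [ 558.2 -104.6  102. ] yaw -0.13712008021810038 -0.14033657686512208 -0.13838165678822015
centre [ 551.6 -103.9  102. ] yaw -0.13787984346571863 -0.13065714814913834 -0.14495633006202724
lip z117 [[ 440.6  -31.5  117. ]
 [ 430.2 -133.9  117. ]
 [ 442.8 -138.4  117. ]
 [ 457.3  -31.8  117. ]]
blue [240.94810379 214.71856287] [233 197  18  38 501]
red [204.69863014 159.80821918] [199 156  13   9  73]
spindle z115 [577.81737884  34.10090932 115.        ] z122 [578.52807414  32.29022536 122.        ]
[499.42628581  56.06425853 118.        ] [569.86238493  95.24014825 100.        ] [563.60114134  94.41047175 100.        ] radii 81.40977936040863 61.65458997726702
lever 0.18317244835915888
mark 1.3514104578982842
line 1.2493010975480385
```

The numbers agree: yaw is -0.138, and the screws' centre and the spindle both give the cleaner centre as about (558.6,-105). The lip is about 40 mm out. I'll go in front of the lip and descend.

```bash
python3 steer.py '0 0 .047 0 0 0 0;0 0 0 -33 13 0 0;0 0 0 -33 13 0 0;0 0 0 -33 13 0 0;0 0 0 -33 13 0 0' >/dev/null&& python3 steer.py '0 0 0 0 0 30 0;0 0 0 0 0 30 0;0 0 0 0 0 30 0;0 0 0 0 0 30 0;0 0 0 0 0 30 0' >/dev/null && python3 steer.py '0 0 0 0 0 26 0;0 0 0 0 0 25 0;0 0 0 0 0 15 0;0 0 0 0 0 10 0;0 0 0 0 0 0 0'; python3 snap.py w2
python3 - <<'E'
from h import *
im=cv2.imread("pics/w2.png"); cv2.imwrite("pics/w2s.png",im); s,R=tool()
C=np.array([558.6,-105,0]); print((s["eef_pos"]-C)@Ro.from_euler("z",-.138).as_matrix())
E
```

```text
clock: 3.32
eef_pos: [399.7, -80.7, 110.5]
tcp_rot: [-3.141, 0.003, -0.139]
contact_force: [-0.2, 0.0, -0.5]
opening: -0.003
grasp_force: 0.0
[-160.06771193    2.1453359   111.58758022]
```

View pics/w2.png

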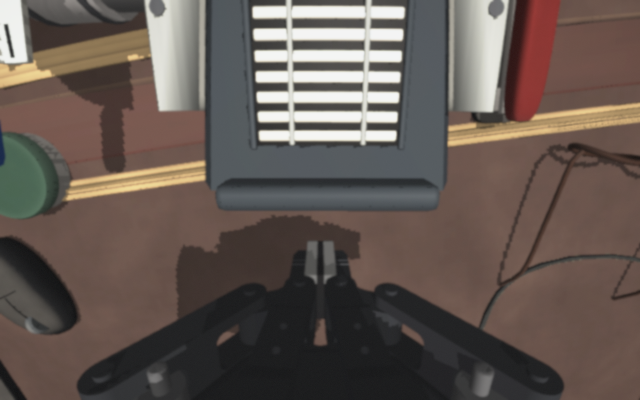

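The closed fingers are in front of the lip and square to it, with the lip centre about 2 mm to the right. I'll push slowly.

```bash
for i in 1; do python3 steer.py '0 0 0 5 1 0 0;0 0 0 5 1 0 0;0 0 0 4 0 0 0;0 0 0 4 0 0 0;0 0 0 4 0 0 0'; done; python3 steer.py '0 0 0 4 0 0 0;0 0 0 4 0 0 0;0 0 0 4 0 0 0;0 0 0 4 0 0 0;0 0 0 4 0 0 0'; python3 steer.py '0 0 0 4 0 0 0;0 0 0 4 0 0 0;0 0 0 3 0 0 0;0 0 0 2 0 0 0;0 0 0 0 0 0 0'
```

```text
clock: 3.78
eef_pos: [423.4, -86.2, 112.8]
tcp_rot: [3.142, -0.001, -0.141]
contact_force: [0.5, -0.0, -0.3]
opening: 0.003
grasp_force: 0.0
clock: 4.2
eef_pos: [442.6, -88.9, 112.2]
tcp_rot: [3.142, 0.0, -0.141]
contact_force: [-1.2, -0.7, 0.9]
opening: 0.001
grasp_force: 0.4
clock: 4.62
eef_pos: [455.7, -90.7, 112.3]
tcp_rot: [3.142, -0.0, -0.141]
contact_force: [-0.2, -1.1, -0.2]
opening: -0.003
grasp_force: 0.0
```

```bash
for i in 1; do python3 steer.py '0 0 0 1 0 0 0;0 0 0 1 0 0 0;0 0 0 1 0 0 0;0 0 0 1 0 0 0;0 0 0 0 0 0 0'|sed -n '2p;4p'; python3 steer.py '0 0 0 1 0 0 0;0 0 0 1 0 0 0;0 0 0 0 0 0 0'|sed -n '2p;4p';python3 steer.py '0 0 0 .5 0 0 0;0 0 0 0 0 0 0'|sed -n '2p;4p'; done
```

```text
eef_pos: [459.3, -91.2, 112.3]
contact_force: [-0.6, 0.8, -0.3]
eef_pos: [461.3, -91.5, 112.3]
contact_force: [-0.6, 0.2, -0.0]
eef_pos: [461.6, -91.6, 112.3]
contact_force: [-0.3, 0.7, -0.2]
```

```bash
for i in 1; do python3 steer.py '0 0 0 1 0 0 0;0 0 0 1 0 0 0;0 0 0 0 0 0 0'|sed -n '2p;4p'; python3 steer.py '0 0 0 .5 0 0 0;0 0 0 .5 0 0 0;0 0 0 0 0 0 0'|sed -n '2p;4p';python3 steer.py '0 0 0 .5 0 0 0;0 0 0 0 0 0 0'|sed -n '2p;4p'; done; python3 snap.py w3
```

```text
eef_pos: [463.9, -91.9, 112.3]
contact_force: [-0.2, 0.1, -0.6]
eef_pos: [464.4, -92.0, 112.2]
contact_force: [-1.0, 0.5, 0.8]
eef_pos: [464.4, -92.0, 112.1]
contact_force: [-4.5, 0.3, 2.1]
```

View pics/w3.png

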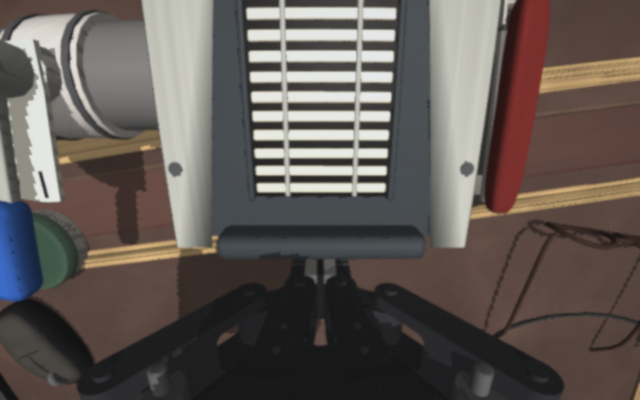

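The cassette is at the taper contact, where I expected it, and the force is now rising. I'll press to about 17–20 N.

```bash
for i in 1; do python3 steer.py '0 0 0 .5 0 0 0;0 0 0 0 0 0 0'|sed -n '2p;4p'; python3 steer.py '0 0 0 .5 0 0 0;0 0 0 0 0 0 0'|sed -n '2p;4p';python3 steer.py '0 0 0 .4 0 0 0;0 0 0 0 0 0 0'|sed -n '2p;4p'; done
```

```text
eef_pos: [464.5, -92.0, 112.0]
contact_force: [-6.3, 0.8, 3.5]
eef_pos: [464.5, -92.0, 111.9]
contact_force: [-7.5, 0.8, 4.4]
eef_pos: [464.5, -92.0, 111.8]
contact_force: [-9.4, 0.6, 4.9]
```

```bash
for i in 1; do python3 steer.py '0 0 0 .8 0 -.3 0;0 0 0 0 0 0 0'|sed -n '2p;4p'; python3 steer.py '0 0 0 .8 0 -.3 0;0 0 0 0 0 0 0'|sed -n '2p;4p';python3 steer.py '0 0 0 .5 0 0 0;0 0 0 0 0 0 0'|sed -n '2p;4p'; done
```

```text
eef_pos: [464.5, -91.9, 111.9]
contact_force: [-10.1, 0.3, 4.3]
eef_pos: [464.6, -92.0, 111.9]
contact_force: [-12.4, 1.0, 3.6]
eef_pos: [464.6, -91.9, 111.9]
contact_force: [-14.0, 1.6, 6.1]
```

```bash
for i in 1; do python3 steer.py '0 0 0 .8 0 -.2 0;0 0 0 0 0 0 0'|sed -n '2p;4p'; python3 steer.py '0 0 0 .8 0 -.2 0;0 0 0 0 0 0 0'|sed -n '2p;4p';python3 steer.py '0 0 0 .6 0 0 0;0 0 0 0 0 0 0;0 0 0 0 0 0 0'|sed -n '2p;4p'; done
```

```text
eef_pos: [464.6, -91.9, 111.9]
contact_force: [-16.9, 1.9, 6.5]
eef_pos: [464.6, -91.9, 111.9]
contact_force: [-18.6, 1.7, 8.4]
eef_pos: [464.6, -91.9, 111.9]
contact_force: [-20.3, 1.2, 10.9]
```

The cassette wedged at about 20 N with no further travel. I'll back off, rise, turn the tool so its x axis faces the lever, and look again.

```bash
python3 steer.py '0 0 0 -5 0 0 0;0 0 0 -20 0 0 0;0 0 0 -20 0 0 0;0 0 0 0 0 -35 0;0 0 0 0 0 -40 0' >/dev/null; python3 steer.py '0 0 0 0 0 -40 0;0 0 0 0 0 -40 0;0 0 -.12 0 0 0 0;0 0 -.12 0 0 0 0;0 0 -.12 0 0 0 0'>/dev/null; python3 steer.py '0 0 -.12 0 0 0 0;0 0 -.12 0 0 0 0;0 0 -.12 0 0 0 0;0 0 -.12 0 0 0 0;0 0 -.12 0 0 0 0'>/dev/null;python3 steer.py '0 0 -.12 0 0 0 0;0 0 -.12 0 0 0 0;0 0 -.12 0 0 0 0;0 0 -.12 0 0 0 0;0 0 0 0 0 0 0'; python3 steer.py '0 0 0 0 0 0 0'
python3 snap.py w4
python3 -c "
from h import *
print(to([478.2,30.4,124]))
im=cv2.imread('pics/w4.png'); print(im.shape)"
```

```text
clock: 9.42
eef_pos: [426.9, -86.7, 268.6]
tcp_rot: [3.14, -0.0, 1.304]
contact_force: [-0.6, 0.3, -0.2]
opening: -0.002
grasp_force: 0.0
clock: 9.5
eef_pos: [426.7, -86.7, 268.5]
tcp_rot: [3.14, -0.0, 1.295]
contact_force: [0.8, 0.4, 0.4]
opening: 0.001
grasp_force: 0.0
(array([126.7,  17.6, 144.5]), np.int64(0))
(400, 640, 3)
```

View pics/w4.png

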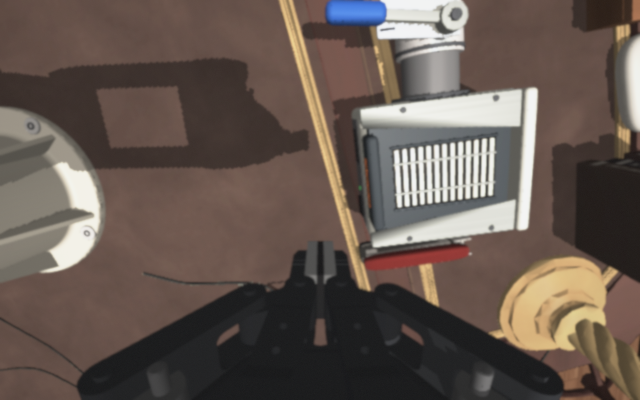

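The cassette sits home between the ways, and the lever is at the top, around (355,12). I'll move above the start point and measure lever and mark from there.

```bash
python3 steer.py '0 0 0 32 4.5 0 0;0 0 0 32 4.5 0 0;0 0 0 32 4.5 0 0;0 0 0 31 4.5 0 0;0 0 0 0 0 0 0'
python3 steer.py '0 0 0 0 0 0 0' >/dev/null; python3 snap.py w5
cat > meas.py <<'E'
from h import *
import pickle,sys
p,im=pickle.load(open(f"pics/{sys.argv[1]}.pkl","rb")); hsv=cv2.cvtColor(im,cv2.COLOR_BGR2HSV)
sp=np.array([577.9,33.7]); yaw=-.138
q=lambda v:np.pi-np.arctan2(v[1],v[0])+yaw
pr=lambda a,b:proj(p,[[*a,b]])[0]
print("spindle px",pr(sp,118))
def polar(lo,hi,z,rmin,rmax):
    uv=np.argwhere(cv2.inRange(hsv,lo,hi)>0)[:,::-1]; X=plane(p,uv,z)[:,:2]-sp
    d=np.hypot(*X.T); k=(d>rmin)&(d<rmax); return X[k],d[k],uv[k]
for n,a in(("blue",((105,110,50),(128,255,255),121,50,118)),("red",((0,130,90),(10,255,255),100,48,76)),("red2",((170,130,90),(180,255,255),100,48,76))):
    X,d,uv=polar(*a)
    if len(d): t=np.array([q(x) for x in X]); print(n,len(d),"r",d.min().round(1),d.max().round(1),"q",t.min().round(3),t.max().round(3),"mid",((t.min()+t.max())/2).round(3),"centroid",q(X.mean(0)).round(3),"px",uv.mean(0).round(1))
E
python3 meas.py w5; python3 -c "
import cv2;im=cv2.imread('pics/w5.png');cv2.imwrite('pics/w5b.png',cv2.resize(im[0:270,180:540],None,fx=2.2,fy=2.2,interpolation=2))"
```

```text
clock: 9.97
eef_pos: [479.9, 34.8, 268.6]
tcp_rot: [3.14, -0.002, 1.297]
contact_force: [0.3, -0.3, -0.6]
opening: -0.001
grasp_force: 0.0
spindle px [421.95264034 165.07211293]
blue 905 r 60.3 108.2 q 0.041 0.293 mid 0.167 centroid 0.166 px [333.8 162.5]
red 273 r 55.2 70.4 q 1.016 1.362 mid 1.189 centroid 1.185 px [388.8 105.4]Traceback (most recent call last):
  File "meas.py", line 12, in <module>
    X,d,uv=polar(*a)
           ~~~~~^^^^
  File "meas.py", line 9, in polar
    uv=np.argwhere(cv2.inRange(hsv,lo,hi)>0)[:,::-1]; X=plane(p,uv,z)[:,:2]-sp
                                                        ~~~~~^^^^^^^^
  File "h.py", line 10, in plane
    c,d=ray(p,uv); return c+d*((z-c[2])/d[:,2])[:,None]
        ~~~^^^^^^
  File "h.py", line 6, in ray
    u=cv2.undistortPoints(np.array(uv,float).reshape(-1,1,2),K,np.array(p["dist_coeffs"]))[:,0]
      ~~~~~~~~~~~~~~~~~~~^^^^^^^^^^^^^^^^^^^^^^^^^^^^^^^^^^^^^^^^^^^^^^^^^^^^^^^^^^^^^^^^^
cv2.error: OpenCV(4.12.0) /io/opencv/modules/calib3d/src/undistort.dispatch.cpp:347: error: (-215:Assertion failed) CV_IS_MAT(_src) && CV_IS_MAT(_dst) && (_src->rows == 1 || _src->cols == 1) && (_dst->rows == 1 || _dst->cols == 1) && _src->cols + _src->rows - 1 == _dst->rows + _dst->cols - 1 && (CV_MAT_TYPE(_src->type) == CV_32FC2 || CV_MAT_TYPE(_src->type) == CV_64FC2) && (CV_MAT_TYPE(_dst->type) == CV_32FC2 || CV_MAT_TYPE(_dst->type) == CV_64FC2) in function 'cvUndistortPointsInternal'
```

View pics/w5b.png

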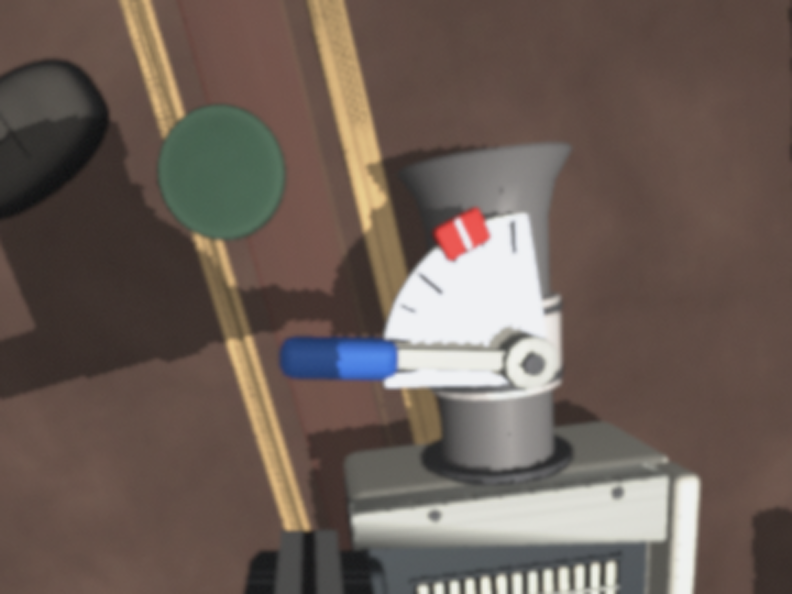

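The crop shows the lever over the spindle at (533,362), the sleeve at (340,358) and the mark with its white line at (463,234). Mark q≈1.187, lever q≈0.166, and the radii agree with the sizes given. I'll descend beside the lever and push.

```bash
sed -i 's/    X,d,uv=polar/    if n=="red2": break\n    X,d,uv=polar/' meas.py; python3 steer.py '0 0 0 0 0 40 0;0 0 0 0 0 40 0;0 0 0 0 0 35 0;0 0 0 0 0 20 0;0 0 0 0 0 10 0'|sed -n '2p;4p'; python3 steer.py '0 0 0 0 0 0 0;0 0 0 3 0 0 0;0 0 0 3 0 0 0;0 0 0 2 0 0 0;0 0 0 0 0 0 0'|sed -n '2p;4p'; python3 steer.py '0 0 .05 4.8 -.9 0 0;0 0 .05 4.8 -.9 0 0;0 0 0 0 0 0 0'; python3 snap.py w6; python3 meas.py w6
```

```text
eef_pos: [475.4, 29.7, 120.6]
contact_force: [-1.0, 1.0, 0.9]
eef_pos: [480.9, 39.1, 124.7]
contact_force: [-0.5, 0.6, 0.4]
clock: 11.18
eef_pos: [481.5, 48.9, 124.2]
tcp_rot: [3.14, -0.001, 1.197]
contact_force: [-0.3, -0.2, 0.0]
opening: -0.005
grasp_force: 0.0
spindle px [518.80927681 231.21823114]
blue 3699 r 59.8 108.2 q 0.138 0.407 mid 0.272 centroid 0.267 px [346.  229.1]
red 1161 r 54.2 70.1 q 1.006 1.366 mid 1.186 centroid 1.185 px [443.3 121.1]
```

```bash
python3 steer.py '0 0 .08 7.7 -1.3 0 0;0 0 .08 7.7 -1.3 0 0;0 0 .08 7.7 -1.3 0 0;0 0 .08 7.7 -1.3 0 0;0 0 .08 7.7 -1.3 0 0'|sed -n '2p;4p'; python3 steer.py '0 0 .08 7.7 -1.3 0 0;0 0 .08 7.7 -1.3 0 0;0 0 .08 7.7 -1.3 0 0;0 0 .08 7.7 -1.3 0 0;0 0 0 0 0 0 0'|sed -n '2,4p'; python3 steer.py '0 0 0 0 0 0 0'>/dev/null; python3 snap.py w7; python3 meas.py w7
```

```text
eef_pos: [494.3, 84.7, 123.6]
contact_force: [-1.2, -0.4, 2.5]
eef_pos: [516.1, 108.5, 123.6]
tcp_rot: [-3.142, -0.001, 0.477]
contact_force: [-0.7, -0.0, 0.6]
spindle px [518.43467381 230.79841859]
blue 3835 r 59.9 108.5 q 0.854 1.124 mid 0.989 centroid 0.985 px [344.2 227.8]
red 996 r 54.5 70.6 q 1.028 1.381 mid 1.205 centroid 1.213 px [388.4 188.2]
```

View pics/w7.png

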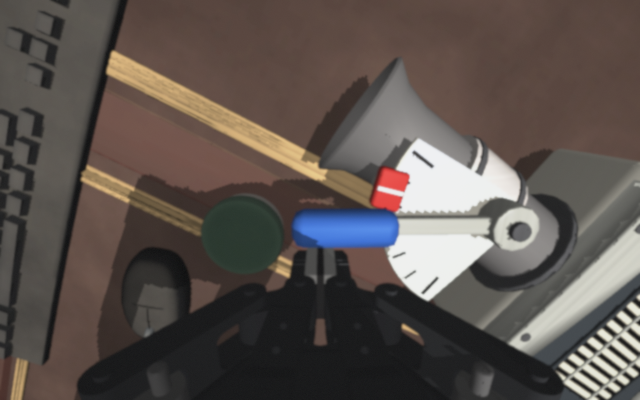

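The lever is about 0.2 rad short of the mark. The sleeve is round with its axis at 112 mm, so I'll re-measure at that height and use the mark's white line.

```bash
cat > meas2.py <<'E'
from h import *
import pickle,sys
yaw=-.138; sp=np.array([577.9,33.7])
q=lambda v:np.pi-np.arctan2(v[1],v[0])+yaw
for n in sys.argv[1:]:
    p,im=pickle.load(open(f"pics/{n}.pkl","rb")); hsv=cv2.cvtColor(im,cv2.COLOR_BGR2HSV)
    uv=np.argwhere(cv2.inRange(hsv,(105,110,50),(128,255,255))>0)[:,::-1]; X=plane(p,uv,112)[:,:2]-sp; d=np.hypot(*X.T)
    # axis: mid of side edges per radius bin
    t=np.array([q(x) for x in X]); m=[(t[k].min()+t[k].max())/2 for a in range(66,100,4) for k in[(d>a)&(d<a+4)] if k.any()]
    red=cv2.inRange(hsv,(0,130,90),(10,255,255)); uv=np.argwhere(red>0)[:,::-1]; X=plane(p,uv,100)[:,:2]-sp; dd=np.hypot(*X.T); uv=uv[(dd>48)&(dd<76)]
    hull=np.zeros(red.shape,np.uint8); cv2.fillConvexPoly(hull,cv2.convexHull(uv.astype(np.int32)),1)
    w=np.argwhere((cv2.erode(hull,np.ones((3,3)))>0)&(hsv[:,:,1]<110)&(hsv[:,:,2]>150))[:,::-1]
    W=plane(p,w,100)[:,:2]-sp; wt=np.array([q(x) for x in W]); 
    print(n,"lever",np.mean(m).round(4),"sd",np.std(m).round(4),"bins",np.round([m[0],m[-1]],3),"line",np.median(wt).round(4),wt.std().round(3),len(w),np.hypot(*W.mean(0)).round(1),w.mean(0).round(1))
E
python3 meas2.py w5 w6 w7
```

```text
w5 lever 0.1472 sd 0.002 bins [0.145 0.146] line 1.2014 0.019 59 62.1 [390.  105.4]
w6 lever 0.2199 sd 0.0016 bins [0.217 0.221] line 1.198 0.014 181 61.6 [445.4 121.4]
w7 lever 0.9386 sd 0.0019 bins [0.935 0.939] line 1.1972 0.015 160 61.6 [389.5 190.6]
```

Consistent across views: the line is at 1.198 and the lever at 0.939, tracking the commanded turn. 0.26 rad remains.

```bash
python3 steer.py '0 0 .08 7.7 -1.3 0 0;0 0 .08 7.7 -1.3 0 0;0 0 .07 6.7 -1.2 0 0;0 0 .02 1.9 -.3 0 0;0 0 0 0 0 0 0'|sed -n '2,4p'; python3 steer.py '0 0 0 0 0 0 0'>/dev/null; python3 snap.py w8; python3 meas2.py w8
```

```text
eef_pos: [535.9, 120.6, 123.3]
tcp_rot: [3.142, -0.0, 0.231]
contact_force: [-0.0, -1.2, -0.5]
w8 lever 1.1752 sd 0.0017 bins [1.174 1.178] line 1.3832 0.001 3 62.0 [385. 197.]
```

```bash
python3 steer.py '0 0 .01 1.1 -.2 0 0;0 0 .01 1.1 -.2 0 0;0 0 0 0 0 0 0;0 0 0 0 0 0 0'|sed -n '2,4p'; python3 snap.py w9; python3 meas2.py w9
```

```text
eef_pos: [537.9, 121.5, 123.3]
tcp_rot: [3.141, 0.0, 0.209]
contact_force: [-0.9, -1.9, 0.8]Traceback (most recent call last):
  File "meas2.py", line 13, in <module>
    W=plane(p,w,100)[:,:2]-sp; wt=np.array([q(x) for x in W]);
      ~~~~~^^^^^^^^^
  File "h.py", line 10, in plane
    c,d=ray(p,uv); return c+d*((z-c[2])/d[:,2])[:,None]
        ~~~^^^^^^
  File "h.py", line 6, in ray
    u=cv2.undistortPoints(np.array(uv,float).reshape(-1,1,2),K,np.array(p["dist_coeffs"]))[:,0]
      ~~~~~~~~~~~~~~~~~~~^^^^^^^^^^^^^^^^^^^^^^^^^^^^^^^^^^^^^^^^^^^^^^^^^^^^^^^^^^^^^^^^^
cv2.error: OpenCV(4.12.0) /io/opencv/modules/calib3d/src/undistort.dispatch.cpp:347: error: (-215:Assertion failed) CV_IS_MAT(_src) && CV_IS_MAT(_dst) && (_src->rows == 1 || _src->cols == 1) && (_dst->rows == 1 || _dst->cols == 1) && _src->cols + _src->rows - 1 == _dst->rows + _dst->cols - 1 && (CV_MAT_TYPE(_src->type) == CV_32FC2 || CV_MAT_TYPE(_src->type) == CV_64FC2) && (CV_MAT_TYPE(_dst->type) == CV_32FC2 || CV_MAT_TYPE(_dst->type) == CV_64FC2) in function 'cvUndistortPointsInternal'
```

Now I back off, rise, and verify with a clean view.

```bash
sed -i 's/    W=plane/    if len(w)<9: w=uv\n    W=plane/' meas2.py; python3 meas2.py w9; python3 steer.py '0 0 0 -5 0 0 0;0 0 0 -15 0 0 0;0 0 0 -15 0 0 0;0 0 0 0 0 -30 0;0 0 0 0 0 -40 0'>/dev/null; python3 steer.py '0 0 0 0 0 -40 0;0 0 0 0 0 -40 0;0 0 0 -10 0 0 0;0 0 0 0 0 0 0;0 0 0 0 0 0 0'|sed -n '1,4p'; python3 snap.py w10; python3 meas2.py w10; python3 meas.py w10; python3 - <<'E'
from h import *
im=cv2.imread("pics/w10.png"); cv2.imwrite("pics/c10.png",cv2.resize(im,None,fx=1.25,fy=1.25,interpolation=2))
E
```

```text
w9 lever 1.1943 sd 0.002 bins [1.192 1.197] line 1.3401 0.029 306 62.3 [382.8 204.6]
clock: 13.97
eef_pos: [493.4, 112.3, 273.2]
tcp_rot: [-3.141, -0.001, 0.209]
contact_force: [0.1, 0.1, -0.9]
w10 lever 1.2069 sd 0.0037 bins [1.198 1.211] line 1.2302 0.056 16 56.2 [359.7 121.8]
spindle px [422.58959651 122.31087321]
blue 961 r 60.5 108.3 q 1.09 1.321 mid 1.206 centroid 1.211 px [331.7 123.1]
red 13 r 55.3 58.7 q 1.041 1.364 mid 1.203 centroid 1.234 px [359.9 120.7]
```

View pics/c10.png

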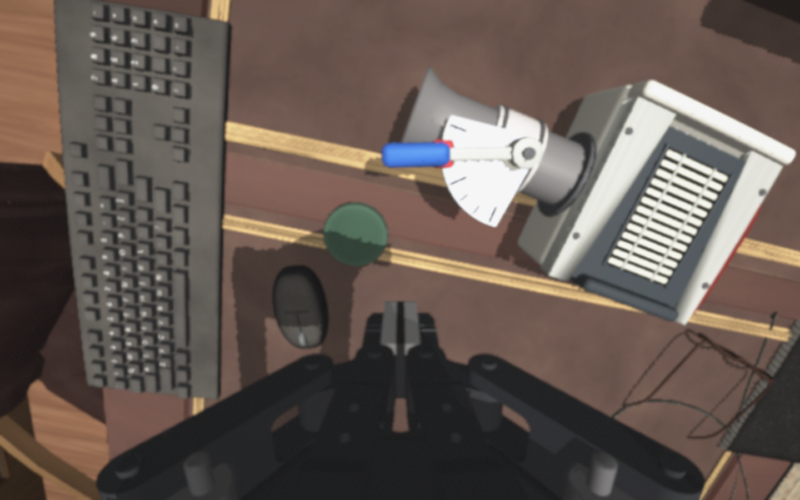

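The lever sits over the mark, with red showing evenly on both sides at about (450,147) and (448,163). The cassette is home and the bystanders are undisturbed.

```bash
python3 -c "
from rig import r, cams
print(r.sign_off())"
```

```text
the job is handed in; nothing more can be done
None
```

I wedged the filter cassette home at about 20 N with the damper shut, then turned the lever to about 1.20 rad, over the middle of the set mark (also about 1.20 rad). The mark stayed in place, the other desk items in view look undisturbed, and the job was handed in at about 14 s.

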